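# Nest the turned pots on the turntable and hold its index plunger back

## Task

Make up the set of turned wooden pots on the finishing turntable: put the medium pot into the large one, let go, then put the small pot into the medium one and let go, all standing upright. Then pull the turntable's red index plunger fully up, clear of its hole, and finish while still holding it up with the gripper, so that I can turn the set round. Leave the mallet, chisel and glue bottle where they are.

Things in the scene. Friction and masses are not known exactly. Their poses are not given: they have to be found in the camera images.
- large_pot_mid (a point): large pot, dark wood, open top, 84 mm across the rim (78 mm across the foot), 45 mm high, wall 6 mm (72 mm across inside at the rim), floor 8 mm thick. Stands loose near the middle of the turntable and stays there. The point is on its axis, half-way up (22.5 mm above its underside); z is its axis.
- medium_pot_mid (a point): medium pot, mid-brown wood, 72 mm high, 60 mm across its upper half, 54 at the foot; wall 5 (50 across inside at the rim), floor 8 mm thick; 70 to 160 g; starts upright on the bench. Seated in the large pot, its rim is 35 mm above the large pot's: keep fingertips above that rim, fingers do not fit between. Point on its axis (z), half-way up, 36 mm above its underside.
- small_pot_mid (a point): small pot, pale grey-white limed wood, slim, 100 mm high, 40 mm across its upper half, 36 at the foot; wall 5, floor 8 mm thick; 55 to 115 g; starts upright on the bench. Seated in the medium pot, its rim is 36 mm above the medium pot's: keep fingertips above that rim. Point on its axis (z), half-way up, 50 mm above its underside.
- turntable: finishing turntable, fixed: plywood disc 280 mm across, ring of dark index holes, top 40 mm above the bench. Origin on its axis at bench level. Its -y axis points to the plunger, 125 mm from the axis; a blue bracket 50 mm wide, top 68 mm above the bench, 104 to 178 mm from the axis, carries it in a brass bush 24 mm across, top 80 mm above the bench.
- knob_mid (a point): red round pull knob of the index plunger, 28 mm in diameter, 20 mm high, on an upright 10 mm steel pin. Point at the knob's centre, 106 mm above the bench when the pin is home. Pulled straight up; it rises with the plunger.
- plunger (a joint): lift of the index plunger in m: 0 with the pin home in its hole, 0.012 as its tip leaves the hole, 0.022 fully up against its stop. A spring pulls it home: about 5 N to start, 13 N fully up; it snaps back if let go.
- mallet_head (a point): bystander: joiner's wooden mallet lying on the bench, head 75 x 130 x 80 mm, handle 200 mm to its own -x. Point at the head's centre.
- chisel_mid (a point): bystander: chisel lying on the bench, 250 mm long along its own x, dark wooden handle to -x, steel blade to +x. Point at the middle of its length, 12 mm above the bench.
- glue_mid (a point): bystander: white glue bottle with an orange cap, 60 mm across, 170 mm high, standing on the bench. Point on its axis, half-way up.
Mind the look-alikes: they are no part of the job. There is more than one size of the part that bears small_pot_mid; the job needs the middle-sized.

How it is judged (in metres and radians):
On the way, in this order (a step that is already met when the one before it is completed fails the run):
1. the medium pot stands in the large pot on the turntable, let go (horizontal distance between large_pot_mid and turntable below 0.06 m and z of large_pot_mid in the frame of turntable between 0.058 and 0.067 m and angle between each of large_pot_mid, medium_pot_mid's own z axis and vertical below 0.12 rad and horizontal distance between medium_pot_mid and large_pot_mid below 0.013 m and z of medium_pot_mid in the frame of large_pot_mid between 0.0175 and 0.0265 m and contact force between the fingers and anything else below 0.1 N), for 0.2 s.
2. the small pot stands in the medium pot, let go (all of step 1 and horizontal distance between small_pot_mid and medium_pot_mid below 0.013 m and z of small_pot_mid in the frame of medium_pot_mid between 0.018 and 0.027 m and angle between small_pot_mid's own z axis and vertical below 0.12 rad), for 0.2 s.
3. the plunger is pulled fully up by the gripper (value of joint plunger above 0.018 m and contact force between plunger and the fingers above 3 N), for 0.2 s.
At the end, for the whole second after the job is handed in: The gripper holds the red knob (over 3 N), plunger lifted over 18 of 22 mm; the small pot is in the medium and that in the large, each within 5 mm of seated, axes within 13 mm, upright within 0.12 rad; the large pot stands on the turntable within 60 mm of its axis, upright (all of step 3 and horizontal distance between large_pot_mid and turntable below 0.06 m and z of large_pot_mid in the frame of turntable between 0.058 and 0.067 m and angle between each of large_pot_mid, medium_pot_mid, small_pot_mid's own z axis and vertical below 0.12 rad and horizontal distance between medium_pot_mid and large_pot_mid below 0.013 m and z of medium_pot_mid in the frame of large_pot_mid between 0.0175 and 0.0265 m and horizontal distance between small_pot_mid and medium_pot_mid below 0.013 m and z of small_pot_mid in the frame of medium_pot_mid between 0.018 and 0.027 m); the arm keeps its last pose, push and grip.
It fails at once if the mallet, chisel or glue bottle is moved by more than 30 mm (distance of any of mallet_head, chisel_mid, glue_mid from where it was at the start of the episode above 0.03 m).
It also fails if it takes over 67 s, if anything falls off the work surface, if the arm or the gripper's body presses on something with over 40 N, if the wrist force passes 120 N, or if a joint passes its speed limit or range.

## Robot

A 6-joint arm with a two-finger parallel gripper is mounted at the origin on the work surface. World frame = base frame: x ahead of the robot, y to its left, z up, the work surface at z = 0. Lengths are in m, angles in degrees, forces in N, time in s.
With the tool pointing down it reaches from about 0.4 to 0.825 m from the base axis. Payload 7 kg.
Tool frame: the origin (TCP) lies on the centre line of the jaws, within the pads' length; the fingertips stand 22 mm ahead of it and the grasp point (between the pads) lies 3 mm ahead of it; z points along the fingers, y is the line along which they close (so a half turn about z gives the same grasp; the last joint's range is limited). The gripper opens to 88 mm and grips with 3 to 60 N. Pads are 19 mm wide; open, the fingers measure 130 mm over their backs; the gripper's body (78 mm by 193 mm) begins 47 mm behind the grasp point.
Start: joints at [-54.368, 20.546, 0.682, 0, -70.136, -16.507], TCP at [0.221, -0.638, 0.249] pointing down, gripper open.
Joint ranges: [-176.03, 176.03], [-82.01, 121.73], [-58.28, 71.71], [-173.87, 95.51], [-174.79, -0.11], [-173.66, 173.66]. Speed limits (degrees/s): [136.94, 136.94, 172.46, 180, 180, 180].

## Interface

Orientations are given as [roll, pitch, yaw] about the fixed x, y, z axes, in that order (R = Rz(yaw) Ry(pitch) Rx(roll)).
In Python, from plant import get_state, cams, r gives the robot as it stands.
- The arm moves only by the tool apply_moves, never from a script. Its argument "targets" is a list of rows, each an object with "dp": the shift along the world's x, y, z in m, a list of three; "yaw": the turn about the world's z in degrees. In form: [{"dp": [x, y, z], "yaw": yaw}, ...]. A call has 1 to 20 rows; each row is the pose to reach, as a shift and turn from the pose commanded when the call began; what a row does not reach only later rows make up. A row lasts 1/12 s, in which the tool goes at most 41.7 mm and 7.16 degrees, less where a joint would pass 70% of its speed; a pose out of reach is approached as far as the arm can. A call with a gripper value outside its range is refused whole. "grip" is the gripper command: -1 is fully open, 1 is shut, values between are in proportion, set as the call begins (left out, the last holds). The fingers move at their own pace and stop on an object; "squeeze" is the grip in N (left out, the last holds). Time passes only in rows, so rows that repeat a pose let the fingers close. It gives the time, the measured TCP pose, the force, the opening and the grip force at its end, in the units of the state.
- get_state(): the state, without advancing time (a new reading comes with each control period).
- cams.capture(name): name is "scene" or "side" or "wrist"; returns a dict with "image" (420x560x3 uint8, red, green, blue), "range_z" (420x560 float32, m along the optical axis (not along the pixel's ray), 0 where there is no reading), "fx", "fy", "cx", "cy" (pixels), "R" (3x3) and "t" (3): a world point X has camera coordinates R X + t; the wrist camera has in their place "T_tool_cam" (4x4, takes a point from camera to tool coordinates, whose origin is the TCP and whose axes are the flange's). Camera axes: x right, y down, z forward; pixel columns grow to the right and rows downward; lengths in m; the calibration is good to about 2 mm. A picture is of the moment at which its call begins: read the wrist's pose just before it.
- r.close_job(): hands the job in; it is judged then, once.
The state is a dict: "time_s": time; "joints": joint angles; "qd": joint speeds; "joint_torque": joint torques, N m; "tcp_pos": TCP position; "eef_rot": TCP orientation; "contact_force": force on the tool from outside, world axes, zero at the start; "moment": the same for the moment, N m; "gripper_width": finger opening in m; "gripper_force": force on a finger pad.
Only numpy, scipy, OpenCV 4.12 (cv2) and the standard library are available. Lean on these libraries where they do the work, as an engineer would, in place of code of your own. Each camera call takes 0.05 s, during which the arm holds its last target. There are 200 camera calls.

## Working session

There is one attempt and no reset: what is moved stays moved. The work goes in short steps, Python scripts to look and compute and a tool call to move; the robot and the scene stay as the last step left them, time stands still between calls to the robot, and variables do not carry over. Pictures are saved under pics/ and viewed, at most 10 in all, crops included, and the job is handed in when it is done.

Besides the shell and the picture viewer there is one more tool, called in YAML: its name, and indented under it one key for each argument. apply_moves: Moves the arm, as the interface text tells. Its arguments: {"type":"object","properties":{"targets":{"type":"array","items":{"type":"object","properties":{"dp":{"type":"array","items":{"type":"number"}},"yaw":{"type":"number"}}}},"grip":{"type":"number"},"squeeze":{"type":"number"}},"required":["targets"]}

```bash
mkdir -p pics
cat > h.py <<'E'
import numpy as np,cv2
from plant import get_state,cams,r
def cap(n,f=None):
    s=get_state(); c=cams.capture(n)
    if f: cv2.imwrite('pics/'+f,c['image'][:,:,::-1])
    if n=='wrist':
        from scipy.spatial.transform import Rotation as Ro
        T=np.eye(4);T[:3,:3]=Ro.from_euler('xyz',s['eef_rot'],degrees=True).as_matrix();T[:3,3]=s['tcp_pos']
        M=T@c['T_tool_cam']; c['Rw']=M[:3,:3];c['o']=M[:3,3]
    else: c['Rw']=c['R'].T; c['o']=-c['R'].T@c['t']
    return c
def pts(c):
    z=c['range_z'];v,u=np.mgrid[:z.shape[0],:z.shape[1]]
    P=np.stack([(u-c['cx'])/c['fx']*z,(v-c['cy'])/c['fy']*z,z],-1)@c['Rw'].T+c['o']
    P[z==0]=np.nan
    return P
E
python3 - <<'E'
from h import *
print(get_state())
for n in('scene','side'):
    c=cap(n,n+'0.png'); print(n,c['o'],c['fx']); np.save(n+'P.npy',pts(c)); np.save(n+'I.npy',c['image'])
E
```

```text
{'time_s': 0.0, 'joints': array([-5.43656695e+01,  2.05895823e+01,  6.32664126e-01, -1.87323778e-02,
       -7.01352810e+01, -1.65051941e+01]), 'qd': array([0.00028187, 0.0847381 , 0.00383993, 0.04011317, 0.05018783,
       0.02151022]), 'joint_torque': array([-3.76070716e-05, -5.82720244e+01,  2.93048662e+01,  6.99722528e+00,
        6.72475944e-03, -1.51710210e-04]), 'tcp_pos': array([ 0.22099565, -0.63731328,  0.2476395 ]), 'eef_rot': array([ 1.79906597e+02, -9.31229607e-03, -1.60877235e+02]), 'contact_force': array([-8.43481943e-01, -3.29341834e-01, -6.72698396e-04]), 'moment': array([ 0.0534044 ,  0.01037643, -0.00685971]), 'gripper_force': 0.0, 'gripper_width': 0.08779497586900449}
scene [ 1.504423   -0.26678545  0.91803959] 531.6545090923273
side [-0.03188603  0.74111329  0.92410802] 431.478933179496
```

View pics/scene0.png

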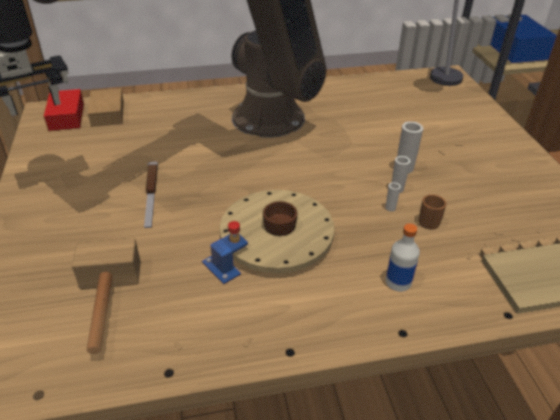

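View pics/side0.png

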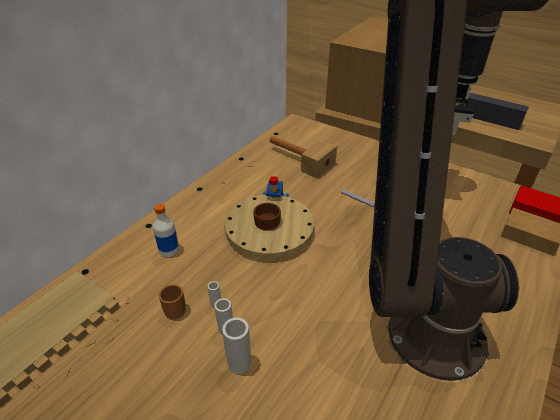

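The scene view shows the turntable at (278,230), the large pot at (280,217), the red knob at (234,227) and the medium pot at (432,211). The grey pots are at (410,145), (401,172) and (393,197), with the middle-sized one at (401,172), and the glue bottle is at (403,262). The side view agrees.

```bash
cat > m.py <<'E'
from h import *
def circ(P,win,z0,z1):
    u0,v0,u1,v1=win;Q=P[v0:v1,u0:u1].reshape(-1,3);Q=Q[(Q[:,2]>z0)&(Q[:,2]<z1)]
    if len(Q)<8: return None
    A=np.c_[2*Q[:,:2],np.ones(len(Q))];x=np.linalg.lstsq(A,(Q[:,:2]**2).sum(1),rcond=None)[0]
    return np.round([x[0],x[1],2*np.sqrt(x[2]+x[0]**2+x[1]**2),Q[:,2].max(),len(Q)],4)
E
python3 - <<'E'
from m import *
W={'scene':dict(big=(395,118,428,175),mid=(390,153,412,193),sml=(383,179,403,213),med=(415,190,450,230),large=(258,196,304,240),knob=(225,218,243,234),glue=(380,222,420,292),table=(215,185,340,272)),
'side':dict(big=(218,314,256,378),mid=(212,296,234,337),sml=(205,279,223,310),med=(155,282,190,322),large=(248,200,286,232),knob=(266,174,283,186),glue=(150,203,182,260),table=(220,190,320,265))}
for s in W:
    P=np.load(s+'P.npy')
    for k,w in W[s].items():
        u0,v0,u1,v1=w;Q=P[v0:v1,u0:u1].reshape(-1,3);Q=Q[(Q[:,2]>.02)]
        h=np.nanpercentile(Q[:,2],97)
        print(s,k,'top',round(h,4),circ(P,w,h-.008,h+.01), 'body',circ(P,w,.015,h-.02), np.round(np.nanmean(Q,0),3))
E
```

```text
scene big top 0.1451 [3.572e-01 3.391e-01 4.970e-02 1.492e-01 1.550e+02] body [4.105e-01 3.096e-01 9.780e-02 1.251e-01 7.500e+02] [0.388 0.322 0.102]
scene mid top 0.1015 [4.437e-01 2.837e-01 3.580e-02 1.056e-01 1.080e+02] body [4.478e-01 2.898e-01 1.169e-01 8.140e-02 4.170e+02] [0.451 0.28  0.071]
scene sml top 0.0782 [5.153e-01 2.365e-01 2.710e-02 8.010e-02 7.100e+01] body [4.881e-01 2.516e-01 8.400e-02 5.810e-02 2.090e+02] [0.508 0.243 0.052]
scene med top 0.0754 [5.895e-01 3.138e-01 5.480e-02 7.730e-02 1.600e+02] body [5.897e-01 3.141e-01 5.480e-02 5.530e-02 3.700e+02] [0.596 0.31  0.055]
scene large top 0.0867 [ 5.697e-01 -7.320e-02  7.780e-02  9.160e-02  3.070e+02] body [ 5.372e-01 -6.410e-02  1.283e-01  6.670e-02  1.468e+03] [ 0.554 -0.067  0.055]
scene knob top 0.1184 [ 6.262e-01 -1.890e-01  2.010e-02  1.199e-01  9.300e+01] body [ 5.536e-01 -1.826e-01  5.620e-02  8.230e-02  1.460e+02] [ 0.586 -0.185  0.077]
scene glue top 0.1713 [7.655e-01 1.630e-01 2.150e-02 1.750e-01 1.270e+02] body [7.716e-01 1.595e-01 4.270e-02 1.511e-01 1.279e+03] [0.779 0.155 0.096]
scene table top 0.08
[... 665 characters left out ...]
ody [5.862e-01 3.151e-01 5.410e-02 5.430e-02 3.630e+02] [0.585 0.316 0.052]
side large top 0.086 [ 5.675e-01 -7.250e-02  7.770e-02  8.970e-02  1.830e+02] body [ 5.888e-01 -9.980e-02  1.269e-01  6.600e-02  8.810e+02] [ 0.578 -0.086  0.054]
side knob top 0.1179 [ 6.230e-01 -1.891e-01  2.150e-02  1.192e-01  4.300e+01] body [ 0.6376 -0.2142  0.0452  0.0963 42.    ] [ 0.628 -0.2    0.096]
side glue top 0.1708 [7.618e-01 1.641e-01 2.100e-02 1.731e-01 7.000e+01] body [7.571e-01 1.682e-01 4.280e-02 1.498e-01 7.580e+02] [0.75  0.174 0.094]
side table top 0.0814 [ 5.728e-01 -8.720e-02  8.970e-02  8.970e-02  2.440e+02] body [ 5.617e-01 -7.440e-02  2.088e-01  6.140e-02  4.109e+03] [ 0.554 -0.065  0.044]
```

apply_moves:
  targets:
    - {"dp": [0.38,0.4,0.02],"yaw": 60}
    - {"dp": [0.38,0.4,0.02],"yaw": 60}
    - {"dp": [0.38,0.4,0.02],"yaw": 60}
    - {"dp": [0.38,0.4,0.02],"yaw": 60}
    - {"dp": [0.38,0.4,0.02],"yaw": 60}
    - {"dp": [0.38,0.4,0.02],"yaw": 60}
    - {"dp": [0.38,0.4,0.02],"yaw": 60}
    - {"dp": [0.38,0.4,0.02],"yaw": 60}
    - {"dp": [0.38,0.4,0.02],"yaw": 60}
    - {"dp": [0.38,0.4,0.02],"yaw": 60}
    - {"dp": [0.38,0.4,0.02],"yaw": 60}
    - {"dp": [0.38,0.4,0.02],"yaw": 60}
    - {"dp": [0.38,0.4,0.02],"yaw": 60}
    - {"dp": [0.38,0.4,0.02],"yaw": 60}
    - {"dp": [0.38,0.4,0.02],"yaw": 60}
    - {"dp": [0.38,0.4,0.02],"yaw": 60}
  grip: -1

```text
time_s: 1.43
tcp_pos: [0.6013, -0.2369, 0.2678]
eef_rot: [179.9, -0.0, -100.8]
contact_force: [-0.7, -1.0, -0.0]
gripper_width: 0.0879
gripper_force: 0.0
```

apply_moves:
  targets:
    - {"dp": [-0.013,0.551,0.02],"yaw": 0}
    - {"dp": [-0.013,0.551,0.02],"yaw": 0}
    - {"dp": [-0.013,0.551,0.02],"yaw": 0}
    - {"dp": [-0.013,0.551,0.02],"yaw": 0}
    - {"dp": [-0.013,0.551,0.02],"yaw": 0}
    - {"dp": [-0.013,0.551,0.02],"yaw": 0}
    - {"dp": [-0.013,0.551,0.02],"yaw": 0}
    - {"dp": [-0.013,0.551,0.02],"yaw": 0}
    - {"dp": [-0.013,0.551,0.02],"yaw": 0}
    - {"dp": [-0.013,0.551,0.02],"yaw": 0}
    - {"dp": [-0.013,0.551,0.02],"yaw": 0}
    - {"dp": [-0.013,0.551,0.02],"yaw": 0}
    - {"dp": [-0.013,0.551,0.02],"yaw": 0}
    - {"dp": [-0.013,0.551,0.02],"yaw": 0}
    - {"dp": [-0.013,0.551,0.02],"yaw": 0}
    - {"dp": [-0.013,0.551,0.02],"yaw": 0}
    - {"dp": [-0.013,0.551,0.02],"yaw": 0}
    - {"dp": [-0.013,0.551,0.02],"yaw": 0}

```text
time_s: 2.93
tcp_pos: [0.5884, 0.3115, 0.2888]
eef_rot: [-180.0, -0.0, -101.0]
contact_force: [0.1, 0.6, -0.3]
gripper_width: 0.0874
gripper_force: 0.0
```

Run:
```python
from h import *
s=get_state();print(s['time_s'],s['joints'].round(1),s['tcp_pos'].round(4),s['eef_rot'].round(2))
c=cap('wrist','w1.png');P=pts(c);np.save('w1P.npy',P)
from m import circ
print(c['o'],c['Rw'].round(2))
I=c['image']
for z0,z1,x,y,R in((.066,.078,.588,.314,.05),(.092,.108,.444,.284,.04)):
    m=(P[...,2]>z0)&(P[...,2]<z1)&(np.hypot(P[...,0]-x,P[...,1]-y)<R)
    if m.sum()>20:
        v,u=np.nonzero(m);q=P[m];(a,b),rr=cv2.minEnclosingCircle(q[:,:2].astype(np.float32));print(m.sum(),u.mean(),v.mean(),a,b,rr*2,np.median(q[:,2]))
```

```text
2.9333 [ 44.6  18.5   2.9   0.  -74.4 -55.6] [0.5884 0.3115 0.2888] [-180.     -0.   -100.98]
[0.5773243  0.24667498 0.42541431] [[-0.98  0.18  0.05]
 [ 0.19  0.95  0.24]
 [ 0.    0.25 -0.97]]
942 282.395966029724 184.3099787685775 0.5906411409378052 0.3127804398536682 0.059868600219488144 0.0722399891232246
964 438.6991701244813 124.38692946058092 0.44463449716567993 0.2813369035720825 0.04041552543640137 0.0999571462131271
```

View pics/w1.png

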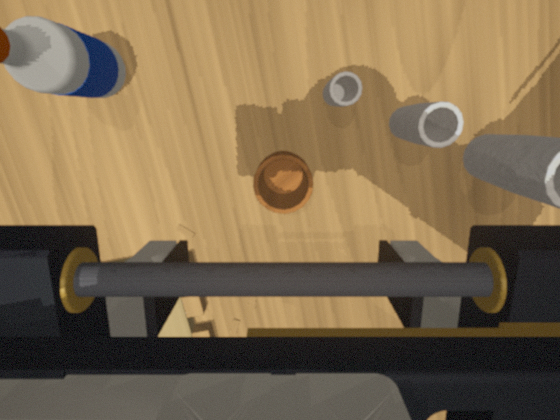

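The wrist view shows the medium pot's rim at (282,184) with a 60 mm diameter. The wanted grey pot is at (439,124) with a 40 mm diameter, and the glue bottle is at the top left. I'm descending on the medium pot.

apply_moves:
  targets:
    - {"dp": [0.0025,0,-0.04],"yaw": 0}
    - {"dp": [0.0025,0,-0.08],"yaw": 0}
    - {"dp": [0.0025,0,-0.12],"yaw": 0}
    - {"dp": [0.0025,0,-0.16],"yaw": 0}
    - {"dp": [0.0025,0,-0.18],"yaw": 0}
    - {"dp": [0.0025,0,-0.2],"yaw": 0}
    - {"dp": [0.0025,0,-0.215],"yaw": 0}
    - {"dp": [0.0025,0,-0.225],"yaw": 0}
    - {"dp": [0.0025,0,-0.225],"yaw": 0}
    - {"dp": [0.0025,0,-0.225],"yaw": 0}

```text
time_s: 3.82
tcp_pos: [0.591, 0.3127, 0.0639]
eef_rot: [-180.0, -0.0, -100.9]
contact_force: [-0.1, 0.1, 0.7]
gripper_width: 0.0877
gripper_force: 0.0
```

apply_moves:
  targets:
    - {"dp": [0,0,0],"yaw": 0}
    - {"dp": [0,0,0],"yaw": 0}
    - {"dp": [0,0,0],"yaw": 0}
    - {"dp": [0,0,0],"yaw": 0}
    - {"dp": [0,0,0],"yaw": 0}
    - {"dp": [0,0,0],"yaw": 0}
    - {"dp": [0,0,0],"yaw": 0}
    - {"dp": [0,0,0],"yaw": 0}
    - {"dp": [0,0,0],"yaw": 0}
    - {"dp": [0,0,0],"yaw": 0}
  grip: 1
  squeeze: 15

```text
time_s: 4.65
tcp_pos: [0.5907, 0.3135, 0.0641]
eef_rot: [-180.0, 0.0, -100.9]
contact_force: [-2.2, -0.4, 5.1]
gripper_width: 0.059
gripper_force: 15.0
```

apply_moves:
  targets:
    - {"dp": [0,0,0.03],"yaw": 0}
    - {"dp": [0,0,0.065],"yaw": 0}
    - {"dp": [0,0,0.1],"yaw": 0}
    - {"dp": [0,0,0.136],"yaw": 0}
    - {"dp": [-0.003,-0.035,0.136],"yaw": 0}
    - {"dp": [-0.005,-0.07,0.136],"yaw": 0}
    - {"dp": [-0.007,-0.105,0.136],"yaw": 0}
    - {"dp": [-0.009,-0.14,0.136],"yaw": 0}
    - {"dp": [-0.011,-0.175,0.136],"yaw": 0}
    - {"dp": [-0.013,-0.21,0.136],"yaw": 0}
    - {"dp": [-0.015,-0.245,0.136],"yaw": 0}
    - {"dp": [-0.018,-0.28,0.136],"yaw": 0}
    - {"dp": [-0.02,-0.315,0.136],"yaw": 0}
    - {"dp": [-0.021,-0.35,0.136],"yaw": 0}
    - {"dp": [-0.022,-0.37,0.136],"yaw": 0}
    - {"dp": [-0.022,-0.385,0.136],"yaw": 0}
    - {"dp": [-0.022,-0.385,0.136],"yaw": 0}
    - {"dp": [-0.022,-0.385,0.136],"yaw": 0}
    - {"dp": [-0.022,-0.385,0.136],"yaw": 0}

```text
time_s: 6.23
tcp_pos: [0.5685, -0.0715, 0.1992]
eef_rot: [180.0, 0.0, -100.9]
contact_force: [-0.2, 0.3, -1.7]
gripper_width: 0.0589
gripper_force: 15.0
```

Run:
```python
from h import *
s=get_state();print(s['time_s'],s['tcp_pos'].round(4),s['gripper_width'],s['gripper_force'])
c=cap('wrist','w2.png');P=pts(c)
def f(P,z0,z1,x,y,R):
    m=(P[...,2]>z0)&(P[...,2]<z1)&(np.hypot(P[...,0]-x,P[...,1]-y)<R)
    if m.sum()>20:
        v,u=np.nonzero(m);q=P[m];(a,b),rr=cv2.minEnclosingCircle(q[:,:2].astype(np.float32));print(m.sum(),u.mean(),v.mean(),np.round([a,b,rr*2,np.median(q[:,2])],4))
f(P,.079,.090,.5685,-.073,.055)
f(P,.108,.125,.625,-.19,.03)
for n in('scene','side'):
    c=cap(n,n+'2.png');P=pts(c);f(P,.180,.255,.5685,-.073,.05) 
    m=(P[...,2]>.15)&(np.hypot(P[...,0]-.5685,P[...,1]+.073)<.05)
    print(np.nanmin(P[...,2][m]))
```

```text
6.2333 [ 0.5685 -0.0715  0.1992] 0.058913177565608287 14.999353140592575
1801 279.1737923375902 175.38145474736257 [ 0.5709 -0.0752  0.0839  0.0852]
2198 143.53412192902638 38.52547770700637 [ 0.6272 -0.192   0.0285  0.116 ]
162 280.18518518518516 183.7469135802469 [ 0.5714 -0.0831  0.0954  0.1912]
0.15019106673492233
390 262.6589743589744 181.1 [ 0.5694 -0.0693  0.0976  0.2008]
0.1502421266655627
```

View pics/w2.png

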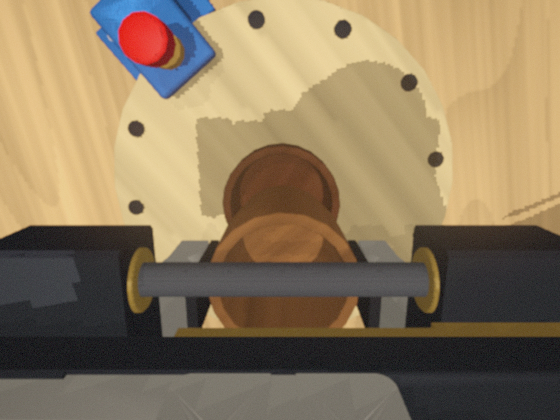

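The wrist view shows the large pot's rim around (280,195), the held medium pot in front of it, and the red knob at (146,38). The large pot is at (0.571,-0.075) and the knob at (0.627,-0.192).

apply_moves:
  targets:
    - {"dp": [0.0025,-0.0035,-0.01],"yaw": 0}
    - {"dp": [0.0025,-0.0035,-0.03],"yaw": 0}
    - {"dp": [0.0025,-0.0035,-0.045],"yaw": 0}
    - {"dp": [0.0025,-0.0035,-0.055],"yaw": 0}
    - {"dp": [0.0025,-0.0035,-0.065],"yaw": 0}
    - {"dp": [0.0025,-0.0035,-0.072],"yaw": 0}
    - {"dp": [0.0025,-0.0035,-0.078],"yaw": 0}
    - {"dp": [0.0025,-0.0035,-0.082],"yaw": 0}
    - {"dp": [0.0025,-0.0035,-0.085],"yaw": 0}
    - {"dp": [0.0025,-0.0035,-0.0865],"yaw": 0}
    - {"dp": [0.0025,-0.0035,-0.0865],"yaw": 0}
    - {"dp": [0.0025,-0.0035,-0.0865],"yaw": 0}

```text
time_s: 7.38
tcp_pos: [0.5714, -0.0752, 0.1134]
eef_rot: [-180.0, 0.0, -100.9]
contact_force: [-0.1, 0.2, -1.3]
gripper_width: 0.059
gripper_force: 15.0
```

apply_moves:
  targets:
    - {"dp": [0,0,-0.001],"yaw": 0}
    - {"dp": [0,0,-0.0015],"yaw": 0}
    - {"dp": [0,0,-0.0015],"yaw": 0}
    - {"dp": [0,0,-0.0015],"yaw": 0}

```text
time_s: 7.72
tcp_pos: [0.5716, -0.0751, 0.1122]
eef_rot: [-179.9, 0.0, -100.9]
contact_force: [-0.9, 1.0, 3.9]
gripper_width: 0.059
gripper_force: 15.0
```

apply_moves:
  targets:
    - {"dp": [0,0,0],"yaw": 0}
    - {"dp": [0,0,0],"yaw": 0}
    - {"dp": [0,0,0],"yaw": 0}
    - {"dp": [0,0,0],"yaw": 0}
    - {"dp": [0,0,0],"yaw": 0}
    - {"dp": [0,0,0],"yaw": 0}
    - {"dp": [0,0,0],"yaw": 0}
    - {"dp": [0,0,0],"yaw": 0}
    - {"dp": [0,0,0.02],"yaw": 0}
    - {"dp": [0,0,0.06],"yaw": 0}
    - {"dp": [0,0,0.1],"yaw": 0}
    - {"dp": [0,0,0.14],"yaw": 0}
    - {"dp": [0,0,0.14],"yaw": 0}
  grip: -1

```text
time_s: 8.8
tcp_pos: [0.5749, -0.0755, 0.2606]
eef_rot: [-179.3, 0.1, -100.8]
contact_force: [1.6, -0.2, 1.8]
gripper_width: 0.0882
gripper_force: 0.0
```

```bash
cat >> m.py <<'E'
def f(P,z0,z1,x,y,R):
    m=(P[...,2]>z0)&(P[...,2]<z1)&(np.hypot(P[...,0]-x,P[...,1]-y)<R)
    if m.sum()>20:
        v,u=np.nonzero(m);q=P[m];(a,b),rr=cv2.minEnclosingCircle(q[:,:2].astype(np.float32));print(m.sum(),u.mean(),v.mean(),np.round([a,b,rr*2,np.median(q[:,2])],4))
E
python3 - <<'E'
from m import *
print(get_state()['tcp_pos'])
P=pts(cap('wrist','w3.png'))
f(P,.075,.091,.571,-.075,.055)
f(P,.108,.128,.571,-.075,.05)
E
```

```text
[ 0.57486694 -0.07554795  0.26061367]
2014 293.5610724925521 183.20705064548162 [ 0.5709 -0.075   0.0841  0.0851]
1735 289.27953890489914 199.56023054755042 [ 0.5733 -0.0758  0.0603  0.12  ]
```

apply_moves:
  targets:
    - {"dp": [-0.127,0.356,0],"yaw": 67}
    - {"dp": [-0.127,0.356,0],"yaw": 67}
    - {"dp": [-0.127,0.356,0],"yaw": 67}
    - {"dp": [-0.127,0.356,0],"yaw": 67}
    - {"dp": [-0.127,0.356,0],"yaw": 67}
    - {"dp": [-0.127,0.356,0],"yaw": 67}
    - {"dp": [-0.127,0.356,0],"yaw": 67}
    - {"dp": [-0.127,0.356,0],"yaw": 67}
    - {"dp": [-0.127,0.356,0],"yaw": 67}
    - {"dp": [-0.127,0.356,0],"yaw": 67}
    - {"dp": [-0.127,0.356,0],"yaw": 67}
    - {"dp": [-0.127,0.356,0],"yaw": 67}
    - {"dp": [-0.127,0.356,0],"yaw": 67}
    - {"dp": [-0.127,0.356,0],"yaw": 67}
    - {"dp": [-0.127,0.356,0],"yaw": 67}

```text
time_s: 10.1
tcp_pos: [0.4446, 0.2797, 0.2516]
eef_rot: [180.0, 0.0, -34.0]
contact_force: [0.1, 0.5, 0.6]
gripper_width: 0.088
gripper_force: 0.0
```

Run:
```python
from m import *
s=get_state();print(s['tcp_pos'],s['eef_rot'],s['joints'])
P=pts(cap('wrist','w4.png'))
f(P,.092,.108,.444,.282,.04)
f(P,.13,.155,.356,.34,.05)
f(P,.065,.09,.515,.236,.035)
```

```text
[0.44456742 0.27965465 0.25156703] [ 1.79998291e+02  8.50817647e-04 -3.40282067e+01] [ 5.35903848e+01  6.27077290e+00 -1.78140468e+01 -8.53351226e-04
 -6.59169232e+01  2.38175679e+00]
930 281.5483870967742 200.35806451612902 [0.4439 0.2818 0.0405 0.1002]
1003 284.5024925224327 315.938185443669 [0.3649 0.3325 0.0532 0.1416]
525 278.6152380952381 91.08761904761904 [0.5168 0.2356 0.0304 0.0762]
```

View pics/w4.png

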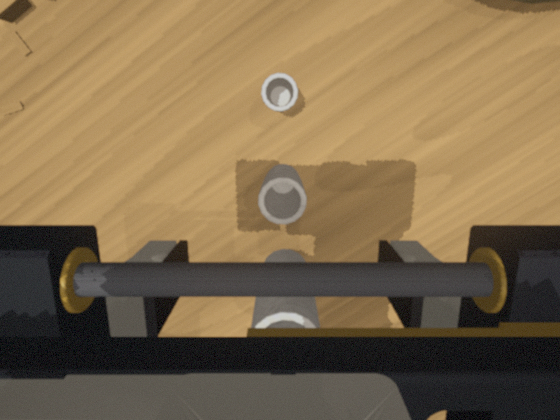

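The wrist view shows the wanted grey pot at (282,200), clear of the jaws on both sides. The smaller pot is at (280,92) and the big one at (285,320), in line across the jaws.

apply_moves:
  targets:
    - {"dp": [-0.0005,0.001,-0.035],"yaw": 0}
    - {"dp": [-0.0005,0.001,-0.07],"yaw": 0}
    - {"dp": [-0.0005,0.001,-0.1],"yaw": 0}
    - {"dp": [-0.0005,0.001,-0.125],"yaw": 0}
    - {"dp": [-0.0005,0.001,-0.145],"yaw": 0}
    - {"dp": [-0.0005,0.001,-0.155],"yaw": 0}
    - {"dp": [-0.0005,0.001,-0.1585],"yaw": 0}
    - {"dp": [-0.0005,0.001,-0.1585],"yaw": 0}
    - {"dp": [-0.0005,0.001,-0.1585],"yaw": 0}

```text
time_s: 10.9
tcp_pos: [0.4443, 0.2822, 0.0941]
eef_rot: [-179.9, -0.0, -33.9]
contact_force: [0.5, -1.1, 0.4]
gripper_width: 0.0877
gripper_force: 0.0
```

apply_moves:
  targets:
    - {"dp": [0,0,0],"yaw": 0}
    - {"dp": [0,0,0],"yaw": 0}
    - {"dp": [0,0,0],"yaw": 0}
    - {"dp": [0,0,0],"yaw": 0}
    - {"dp": [0,0,0],"yaw": 0}
    - {"dp": [0,0,0],"yaw": 0}
    - {"dp": [0,0,0],"yaw": 0}
    - {"dp": [0,0,0],"yaw": 0}
    - {"dp": [0,0,0],"yaw": 0}
    - {"dp": [0,0,0],"yaw": 0}
    - {"dp": [0,0,0],"yaw": 0}
    - {"dp": [0,0,0],"yaw": 0}
  grip: 1
  squeeze: 15

```text
time_s: 11.9
tcp_pos: [0.4436, 0.2817, 0.093]
eef_rot: [180.0, -0.0, -33.9]
contact_force: [-0.4, -0.7, 0.5]
gripper_width: 0.0402
gripper_force: 15.0
```

apply_moves:
  targets:
    - {"dp": [0,0,0.03],"yaw": 0}
    - {"dp": [0,0,0.065],"yaw": 0}
    - {"dp": [0,0,0.1],"yaw": 0}
    - {"dp": [0,0,0.135],"yaw": 0}
    - {"dp": [0,0,0.157],"yaw": 0}
    - {"dp": [0.011,-0.03,0.157],"yaw": -3}
    - {"dp": [0.022,-0.06,0.157],"yaw": -6}
    - {"dp": [0.033,-0.09,0.157],"yaw": -9}
    - {"dp": [0.044,-0.12,0.157],"yaw": -12}
    - {"dp": [0.055,-0.15,0.157],"yaw": -15}
    - {"dp": [0.066,-0.18,0.157],"yaw": -18}
    - {"dp": [0.077,-0.21,0.157],"yaw": -21}
    - {"dp": [0.088,-0.24,0.157],"yaw": -24}
    - {"dp": [0.099,-0.27,0.157],"yaw": -27}
    - {"dp": [0.11,-0.3,0.157],"yaw": -30}
    - {"dp": [0.12,-0.33,0.157],"yaw": -30}
    - {"dp": [0.126,-0.35,0.157],"yaw": -30}
    - {"dp": [0.129,-0.357,0.157],"yaw": -30}
    - {"dp": [0.129,-0.357,0.157],"yaw": -30}
    - {"dp": [0.129,-0.357,0.157],"yaw": -30}

```text
time_s: 13.57
tcp_pos: [0.5724, -0.0753, 0.2496]
eef_rot: [180.0, 0.0, -63.9]
contact_force: [-0.2, 1.0, -0.8]
gripper_width: 0.0398
gripper_force: 15.0
```

Run:
```python
from m import *
s=get_state();print(s['tcp_pos'],s['eef_rot'],s['gripper_width'])
P=pts(cap('wrist','w5.png'))
f(P,.108,.126,.5715,-.0755,.04)
f(P,.075,.091,.571,-.075,.055)
```

```text
[ 0.57236509 -0.07527154  0.24961277] [ 1.79961828e+02  2.81676878e-02 -6.39403789e+01] 0.0398201055572244
1176 284.1811224489796 187.84778911564626 [ 0.5729 -0.076   0.06    0.1201]
1742 287.0315729047072 179.98794489092995 [ 0.5707 -0.0751  0.0841  0.0852]
```

View pics/w5.png

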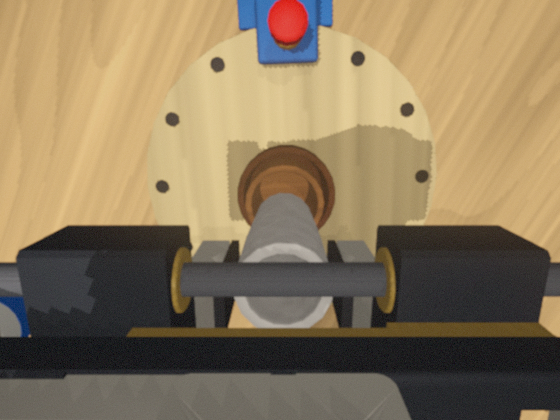

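The wrist view shows the medium pot sitting in the large one at about (286,190), the held small pot above it, and the red knob at (287,22), straight ahead. Lowering.

apply_moves:
  targets:
    - {"dp": [0.0005,-0.0005,-0.02],"yaw": 0}
    - {"dp": [0.0005,-0.0005,-0.035],"yaw": 0}
    - {"dp": [0.0005,-0.0005,-0.048],"yaw": 0}
    - {"dp": [0.0005,-0.0005,-0.058],"yaw": 0}
    - {"dp": [0.0005,-0.0005,-0.068],"yaw": 0}
    - {"dp": [0.0005,-0.0005,-0.078],"yaw": 0}
    - {"dp": [0.0005,-0.0005,-0.086],"yaw": 0}
    - {"dp": [0.0005,-0.0005,-0.093],"yaw": 0}
    - {"dp": [0.0005,-0.0005,-0.097],"yaw": 0}
    - {"dp": [0.0005,-0.0005,-0.1],"yaw": 0}
    - {"dp": [0.0005,-0.0005,-0.1005],"yaw": 0}
    - {"dp": [0.0005,-0.0005,-0.1005],"yaw": 0}

```text
time_s: 14.62
tcp_pos: [0.5733, -0.0758, 0.1497]
eef_rot: [-180.0, -0.0, -63.9]
contact_force: [-0.6, 0.1, -0.9]
gripper_width: 0.0401
gripper_force: 15.0
```

apply_moves:
  targets:
    - {"dp": [0,0,-0.0005],"yaw": 0}
    - {"dp": [0,0,-0.001],"yaw": 0}
    - {"dp": [0,0,-0.001],"yaw": 0}

```text
time_s: 14.87
tcp_pos: [0.5734, -0.0758, 0.149]
eef_rot: [-180.0, -0.0, -63.9]
contact_force: [-0.4, -1.5, 1.0]
gripper_width: 0.0401
gripper_force: 15.0
```

Near contact. I'm opening the jaws and rising.

apply_moves:
  targets:
    - {"dp": [0,0,-0.0005],"yaw": 0}
    - {"dp": [0,0,-0.0005],"yaw": 0}
    - {"dp": [0,0,-0.0005],"yaw": 0}
    - {"dp": [0,0,-0.0005],"yaw": 0}
    - {"dp": [0,0,-0.0005],"yaw": 0}
    - {"dp": [0,0,-0.0005],"yaw": 0}
    - {"dp": [0,0,-0.0005],"yaw": 0}
    - {"dp": [0,0,-0.0005],"yaw": 0}
    - {"dp": [0,0,-0.0005],"yaw": 0}
    - {"dp": [0,0,0.02],"yaw": 0}
    - {"dp": [0,0,0.05],"yaw": 0}
    - {"dp": [0,0,0.085],"yaw": 0}
    - {"dp": [0,0,0.12],"yaw": 0}
    - {"dp": [0,0,0.12],"yaw": 0}
    - {"dp": [0,0,0.12],"yaw": 0}
    - {"dp": [0,0,0.12],"yaw": 0}
  grip: -1

```text
time_s: 16.2
tcp_pos: [0.5728, -0.0756, 0.2683]
eef_rot: [-180.0, 0.0, -63.9]
contact_force: [0.5, 0.0, -0.6]
gripper_width: 0.0874
gripper_force: 0.0
```

Run:
```python
from m import *
s=get_state();print(s['tcp_pos'],s['eef_rot'],s['gripper_width'])
P=pts(cap('wrist','w6.png'))
f(P,.146,.168,.573,-.076,.035)
f(P,.108,.126,.5715,-.0755,.04)
f(P,.075,.091,.571,-.075,.055)
f(P,.108,.125,.627,-.192,.03)
```

```text
[ 0.57278805 -0.07561148  0.26831903] [-1.79988650e+02  2.57351661e-02 -6.38854892e+01] 0.08742299995409862
1294 282.08732612055644 209.42272024729522 [ 0.5743 -0.0752  0.0402  0.156 ]
1445 285.3314878892734 189.35432525951558 [ 0.573  -0.0759  0.0599  0.1201]
1864 287.2639484978541 181.73605150214593 [ 0.5707 -0.0752  0.0838  0.0851]
1248 287.2900641025641 27.588942307692307 [ 0.6273 -0.1916  0.0281  0.116 ]
```

All three pots are seated (rims at 0.156, 0.120 and 0.085 m, axes aligned). Next is the knob.

apply_moves:
  targets:
    - {"dp": [0.0145,-0.03,0],"yaw": 0}
    - {"dp": [0.029,-0.06,0],"yaw": 0}
    - {"dp": [0.0435,-0.09,0],"yaw": 0}
    - {"dp": [0.0543,-0.116,0],"yaw": 0}
    - {"dp": [0.0543,-0.116,-0.02],"yaw": 0}
    - {"dp": [0.0543,-0.116,-0.05],"yaw": 0}
    - {"dp": [0.0543,-0.116,-0.08],"yaw": 0}
    - {"dp": [0.0543,-0.116,-0.11],"yaw": 0}
    - {"dp": [0.0543,-0.116,-0.135],"yaw": 0}
    - {"dp": [0.0543,-0.116,-0.15],"yaw": 0}
    - {"dp": [0.0543,-0.116,-0.158],"yaw": 0}
    - {"dp": [0.0543,-0.116,-0.159],"yaw": 0}
    - {"dp": [0.0543,-0.116,-0.159],"yaw": 0}

```text
time_s: 17.33
tcp_pos: [0.6273, -0.1918, 0.109]
eef_rot: [179.9, 0.0, -63.9]
contact_force: [0.1, 0.5, 1.3]
gripper_width: 0.0876
gripper_force: 0.0
```

apply_moves:
  targets:
    - {"dp": [0,0,0],"yaw": 0}
    - {"dp": [0,0,0],"yaw": 0}
    - {"dp": [0,0,0],"yaw": 0}
    - {"dp": [0,0,0],"yaw": 0}
    - {"dp": [0,0,0],"yaw": 0}
    - {"dp": [0,0,0],"yaw": 0}
    - {"dp": [0,0,0],"yaw": 0}
    - {"dp": [0,0,0],"yaw": 0}
    - {"dp": [0,0,0],"yaw": 0}
    - {"dp": [0,0,0],"yaw": 0}
    - {"dp": [0,0,0],"yaw": 0}
    - {"dp": [0,0,0],"yaw": 0}
    - {"dp": [0,0,0],"yaw": 0}
    - {"dp": [0,0,0],"yaw": 0}
  grip: 1
  squeeze: 45

```text
time_s: 18.5
tcp_pos: [0.6262, -0.1923, 0.1094]
eef_rot: [179.9, 0.0, -63.9]
contact_force: [-4.1, -1.6, 3.6]
gripper_width: 0.0266
gripper_force: 45.0
```

apply_moves:
  targets:
    - {"dp": [-0.0005,0,0.003],"yaw": 0}
    - {"dp": [-0.0005,0,0.006],"yaw": 0}
    - {"dp": [-0.0005,0,0.009],"yaw": 0}
    - {"dp": [-0.0005,0,0.012],"yaw": 0}
    - {"dp": [-0.0005,0,0.015],"yaw": 0}
    - {"dp": [-0.0005,0,0.018],"yaw": 0}
    - {"dp": [-0.0005,0,0.02],"yaw": 0}
    - {"dp": [-0.0005,0,0.0215],"yaw": 0}
    - {"dp": [-0.0005,0,0.0215],"yaw": 0}
    - {"dp": [-0.0005,0,0.0215],"yaw": 0}
    - {"dp": [-0.0005,0,0.0215],"yaw": 0}
    - {"dp": [-0.0005,0,0.0215],"yaw": 0}
    - {"dp": [-0.0005,0,0.0215],"yaw": 0}

```text
time_s: 19.58
tcp_pos: [0.6261, -0.1922, 0.1292]
eef_rot: [179.9, 0.1, -63.9]
contact_force: [1.4, -5.5, -11.1]
gripper_width: 0.0266
gripper_force: 45.0
```

Run:
```python
from m import *
s=get_state();print(s['time_s'],s['tcp_pos'],s['contact_force'],s['gripper_width'],s['gripper_force'])
for n in('scene','side'):
    c=cap(n,n+'7.png');P=pts(c);I=c['image'].astype(int)
    red=(I[...,0]>110)&(I[...,1]<60)&(I[...,2]<60)&(np.hypot(P[...,0]-.627,P[...,1]+.192)<.03)
    print(n,red.sum(),np.nanpercentile(P[red][:,2],[2,98]) if red.any() else '')
    f(P,.146,.168,.573,-.076,.035);f(P,.112,.126,.5715,-.0755,.04)
```

```text
19.5833 [ 0.6261307  -0.19221996  0.12921174] [  1.41498726  -5.4969646  -11.05870803] 0.02656883593904116 44.99749079346657
scene 0 
172 279.74418604651163 190.8372093023256 [ 0.5723 -0.0735  0.0448  0.1547]
187 280.4812834224599 205.33689839572193 [ 0.572  -0.0735  0.0618  0.1199]
side 30 [0.13259814 0.13803129]
106 265.5 193.12264150943398 [ 0.5715 -0.0736  0.044   0.1539]
128 266.46875 204.828125 [ 0.5698 -0.0735  0.0611  0.1192]
```

View pics/scene7.png

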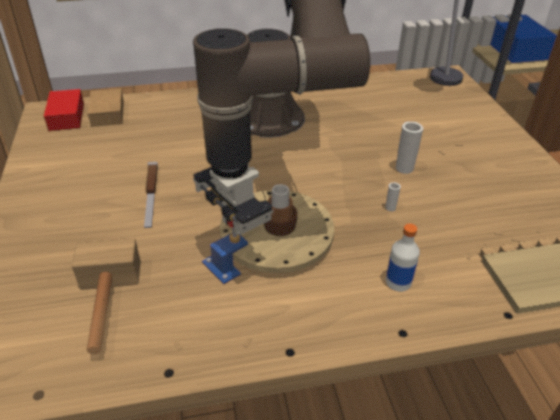

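The scene view shows the nested set at (280,210), the gripper on the knob at (235,215), and the bystanders untouched. Lift is about 20 mm, so I'll nudge it up to the stop.

apply_moves:
  targets:
    - {"dp": [0,0,0.001],"yaw": 0}
    - {"dp": [0,0,0.002],"yaw": 0}
    - {"dp": [0,0,0.002],"yaw": 0}
    - {"dp": [0,0,0.002],"yaw": 0}
    - {"dp": [0,0,0.002],"yaw": 0}
    - {"dp": [0,0,0.002],"yaw": 0}

```text
time_s: 20.18
tcp_pos: [0.6261, -0.1922, 0.1311]
eef_rot: [179.9, 0.1, -63.9]
contact_force: [2.3, -6.9, -12.3]
gripper_width: 0.0266
gripper_force: 45.0
```

```bash
python3 -c "
from plant import r
print(r.close_job())"
```

```text
the job is handed in; nothing more can be done
None
```

The three pots are nested upright on the turntable, the gripper is holding the red plunger up about 22 mm, close to its stop (from the arm's reading), and I handed the job in at about 20 s; the hand-in returned no verdict.

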